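# Punch the drill spot in a pan-rail bracket

### The job

Slide the angle bracket along its channel, keeping it flat, until it is fully home against the red end stop, then press the punch's red cap straight down until its hidden spring snaps, and let the punch rise fully while the bracket is still home. Then slide the bracket back until its leading end is behind the yellow line, still lying in the channel, and leave it there. Do not press the punch before the bracket is home, and do not disturb the other things on the table.

Things in the scene. Friction and masses are not known exactly. Their poses are not given: they have to be found in the camera images.
- stand: Fixed punching stand: dark steel bed plate 100 x 340 x 12 mm on the table, long side along its own y. Origin: centre of the bed's underside; z up. Two steel rails 10 mm high, 58 mm apart inside, form a channel along y, from y = -170 to +150 mm. Punch at x = 0, y = +110 mm, carried by a green column (x -96 to -60) and an arm over the channel (44 mm wide along y, top 105 mm up).
- stop_face (a point): Middle of the red end stop's face, on the channel's centre line, 35 mm above the table (the stop's top edge), at y = +150 mm of the stand.
- line (a point): Middle of the yellow line that crosses channel and rails, 12 mm above the table, at y = +75 mm of the stand: 75 mm from the stop's face.
- cap_top (a point): Centre of the flat top of the punch's red cap (44 mm wide, 23 mm high), 172 mm above the table when up. Pressed straight down it sinks 18 mm to a firm stop: 6 mm against a light spring (2 to 3 N) until the point meets the bracket, then up to about 16 N in all at 11 mm, then the force collapses (the snap, complete by 17 mm, where about 8 N remain). No bracket under it: no snap. It rises by itself.
- punch_point (a point): The punch's dark point, on the cap's axis, 148 mm below the cap's top; 24 mm above the table when up, 6 mm over the bracket's foot.
- punch (a joint): How far the punch is pressed down, m: 0 up, 0.018 at the stop.
- spring_travel (a joint): How far the point has been driven up into the barrel, m: 0 at rest; the spring's force peaks at 0.005 and it has snapped when this is over 0.010; about 0.012 at the stop.
- mark (a point): White cross on a blue patch on top of the bracket's flat foot (aluminium, 54 wide, 170 long, 6 mm thick, 0.35 to 0.6 kg, loose in the channel): the drill spot, 40 mm from the leading end, 18 mm above the table. Its y axis points along the bracket to the leading end and the red stop, z up. Under the punch when the bracket is home; starts 60 to 125 mm short of that.
- flange (a point): Centre of the bracket's upright flange: 54 mm wide, 8 mm thick along y, its top 67 mm above the table; this point is 42.5 mm above the table and 126 mm behind the mark (y). The flange is what to push on, from either side; sliding needs 2 to 4 N.
- lead_end (a point): Middle of the bracket's leading end, half-way up the foot, 15 mm above the table; 40 mm ahead of the mark. It touches the red stop when home.
- screwdriver: Bystander: screwdriver lying beyond the stand.
- wrench: Bystander: wrench lying beyond the stand.
- marking_can: Bystander: small jar, 75 mm high, blue lid, near the stand.
- mug: Bystander: white mug, 90 mm high, left.
- saucepan: Bystander: steel saucepan, 150 mm across, right.
- screw_tray: Bystander: black tray with two bays, left.
- spatula: Bystander: spatula lying on the right.
There are look-alikes about, which are no part of the job. What is shaped like the part that bears mark but brown is not meant.

How it is judged:
By the outcome, as a careful person would: the job done as asked, in the order asked, and still so for the second after the job is handed in, with the robot touching nothing.
It also fails if it takes over 53 s, if anything falls off the work surface, if the arm or the gripper's body presses on something with over 40 N, if the wrist force passes 120 N, or if a joint passes its speed limit or range.

### The arm

A 6-joint arm with a two-finger parallel gripper is mounted at the origin on the work surface. World frame = base frame: x ahead of the robot, y to its left, z up, the work surface at z = 0. Lengths are in m, angles in rad, forces in N, time in s.
With the tool pointing down it reaches from about 0.375 to 0.825 m from the base axis. Payload 5.5 kg.
Tool frame: the origin (TCP) lies at the centre of the arm's flange, where the gripper is bolted on; the fingertips stand 173 mm ahead of it and the grasp point (between the pads) lies 155 mm ahead of it (r.tcp_to_grasp is the distance from the TCP to the grasp point, in m); z points along the fingers, y is the line along which they close (so a half turn about z gives the same grasp; the last joint's range is limited). The gripper opens to 85 mm and grips with 20 to 120 N. Pads are 22 mm wide; open, the fingers measure 114 mm over their backs; the gripper's body (76 mm by 85 mm) begins 54 mm behind the grasp point. The pads swing forward as they close: fully open they stand 13 mm farther back than shut.
Start: joints at [-1.125, 0.314, -0.047, 1.21, 0, 1.571], TCP at [0.259, -0.541, 0.405] pointing down, gripper open.
Joint ranges: [-2.67, 2.67], [-0.69, 1.73], [-1.03, 1.25], [-2.08, 2.16], [-1.42, 1.45], [-3.14, 3.14]. Speed limits (rad/s): [2.39, 2.39, 3.01, 3.14, 3.14, 3.14].

### API

Orientations are given as a unit quaternion [w, x, y, z].
In Python, from plant import r, cams gives the robot as it stands.
- The arm moves only by the tool move_arm, never from a script. Its argument "steps" is a list of rows, each a list of 3 entries, a list of its own where there are three numbers: the closure, from -1 (fully open) to 1 (shut), so that 0 is half open, then the shift along the world's x, y, z in cm, then the turn, a rotation vector about the world's x, y, z in degrees. In form: [[jaw, [tx, ty, tz], [wx, wy, wz]], ...]. A call has exactly 8 rows; each row shifts and turns the commanded pose from where the row before left it; what a row does not reach is not made up. A row lasts 1/10 s, in which the tool goes at most 50 mm and 8.59 degrees, less where a joint would pass 70% of its speed; a pose out of reach is approached as far as the arm can. A call with a gripper value outside its range is refused whole. The fingers move at their own pace and stop on an object; "squeeze" is the grip in N (left out, the last holds). Time passes only in rows, so rows that do not move let the fingers close, or fill a call up. It gives the time, the measured TCP pose, the force, the opening and the grip force at its end, in the units of the state.
- r.read_state(): the state, without advancing time (a new reading comes with each control period).
- cams.grab_frame(name): name is "scene" or "side" or "wrist"; returns (picture, depth): 480x640x3 uint8, red, green, blue; 480x640 float32, m along the optical axis (not along the pixel's ray), 0 where there is no reading.
- cams.get_calibration(name): a dict with "intrinsics" (3x3 intrinsics, pixels), "extrinsics" (4x4, takes a point from world to camera coordinates); the wrist camera has in their place "tool_from_camera" (4x4, takes a point from camera to tool coordinates, whose origin is the TCP and whose axes are the flange's). Camera axes: x right, y up, looking along -z (the intrinsics and any distortion apply to the point x, -y, -z); pixel columns grow to the right and rows downward; lengths in m; the calibration is good to about 2 mm. A picture is of the moment at which its call begins: read the wrist's pose just before it. get_calibration takes no time and is no camera call.
- r.sign_off(): hands the job in; it is judged then, once.
The state is a dict: "time": time; "qpos": joint angles; "qd": joint speeds; "joint_efforts": joint torques, N m; "eef_pos": TCP position; "tcp_rot": TCP orientation; "force": force on the tool from outside, world axes, zero at the start; "ft_torque": the same for the moment, N m; "grip_width": finger opening in m; "grasp_force": force on a finger pad.
Only numpy, scipy, OpenCV 4.12 (cv2) and the standard library are available. Lean on these libraries where they do the work, as an engineer would, in place of code of your own. Each camera call takes 0.05 s, during which the arm holds its last target. There are 200 camera calls.

## Working session

There is one attempt and no reset: what is moved stays moved. The work goes in short steps, Python scripts to look and compute and a tool call to move; the robot and the scene stay as the last step left them, time stands still between calls to the robot, and variables do not carry over. Pictures are saved under pics/ and viewed, at most 10 in all, crops included, and the job is handed in when it is done.

Besides the shell and the picture viewer there is one more tool, called after "Request:" in YAML: its name, and indented under it one key for each argument. move_arm: Moves the arm, as the interface text tells. Its arguments: {"type":"object","properties":{"steps":{"type":"array","items":{"type":"array"}},"squeeze":{"type":"number"}},"required":["steps"]}

```bash
mkdir -p pics; ls; cat > h.py <<'E'
import numpy as np, cv2
from plant import r, cams
def save(n,im): cv2.imwrite('pics/'+n,im[:,:,::-1])
E
python3 - <<'E'
from h import *
for n in ('scene','side'):
    im,d=cams.grab_frame(n); save(n+'0.png',im); np.savez('pics/'+n+'0.npz',im=im,d=d)
    c=cams.get_calibration(n); print(n,{k:np.round(v,3).tolist() if hasattr(v,'shape') else v for k,v in c.items()})
print({k:np.round(v,3).tolist() for k,v in r.read_state().items()}); print(np.round(cams.get_calibration('wrist')['tool_from_camera'],3), cams.get_calibration('wrist')['intrinsics'])
E
```

```text
pics
scene {'intrinsics': [[486.367, 0.0, 318.556], [0.0, 486.367, 238.847], [0.0, 0.0, 1.0]], 'extrinsics': [[0.301, 0.954, 0.015, -0.188], [-0.765, 0.232, 0.602, 0.296], [0.57, -0.193, 0.799, -1.532], [0.0, 0.0, 0.0, 1.0]]}
side {'intrinsics': [[618.911, 0.0, 310.12], [0.0, 618.911, 232.069], [0.0, 0.0, 1.0]], 'extrinsics': [[-0.99, -0.138, -0.023, 0.512], [0.056, -0.543, 0.838, -0.111], [-0.128, 0.829, 0.545, -1.781], [0.0, 0.0, 0.0, 1.0]]}
{'time': 0.1, 'qpos': [-1.125, 0.314, -0.048, 1.21, -0.0, 1.571], 'qd': [-0.0, 0.0, 0.001, -0.0, -0.0, 0.001], 'joint_efforts': [0.001, -54.077, 34.054, 0.011, 0.0, -0.0], 'eef_pos': [0.259, -0.541, 0.404], 'tcp_rot': [-0.001, 0.975, 0.221, -0.0], 'force': [0.432, 0.672, -0.065], 'ft_torque': [-0.03, 0.015, -0.032], 'grasp_force': 0.0, 'grip_width': 0.085}
[[-0.001  0.952  0.308  0.077]
 [ 1.     0.001  0.001 -0.001]
 [ 0.     0.308 -0.952  0.03 ]
 [ 0.     0.     0.     1.   ]] [[430.05046594   0.         316.20985465]
 [  0.         430.05046594 235.85457963]
 [  0.           0.           1.        ]]
```

View pics/scene0.png

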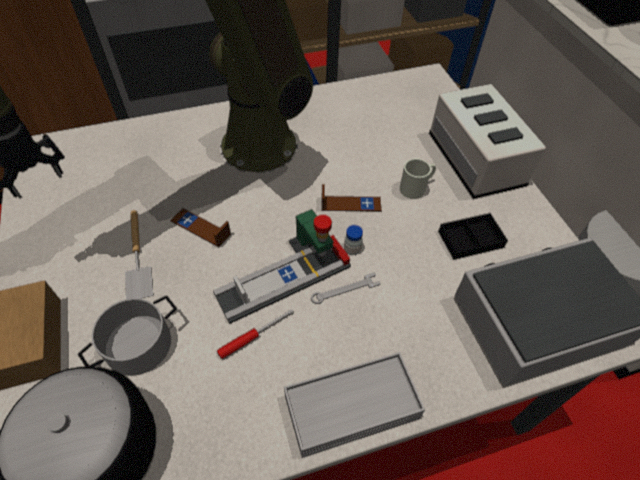

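View pics/side0.png

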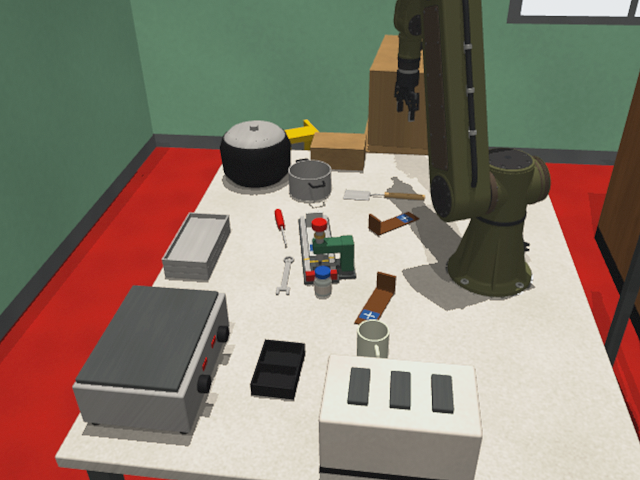

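The scene picture shows the stand at the centre: cap (322,222), stop (340,250), yellow line (310,265), blue mark on the aluminium foot (289,273) and flange (240,288). Three objects could be taken for the bracket. Brown brackets lie at (187,220) and (367,203), and the aluminium one in the channel at (289,273) is the one I choose. The side view shows the cap at (319,225), the stop near (321,275) and the can at (322,280).

```bash
cat >> h.py <<'E'
def P(n):
    c=cams.get_calibration(n); E=c['extrinsics']; 
    if E.shape==(4,4): E=E[:3]
    return c['intrinsics']@np.diag([1,-1,-1])@E
def plane(Pm,uv,z):
    uv=np.atleast_2d(uv); out=[]
    for u,v in uv:
        A=np.array([Pm[0]-u*Pm[2],Pm[1]-v*Pm[2]]); s=np.linalg.solve(A[:,:2],-(A[:,2]*z+A[:,3])); out.append(s)
    return np.array(out)
def tri(ps,uvs):
    A=np.vstack([[p[0]-u*p[2],p[1]-v*p[2]] for p,(u,v) in zip(ps,uvs)]); return np.linalg.lstsq(A[:,:3],-A[:,3],rcond=None)[0]
def blobs(im,lo,hi,roi,minA=8):
    x0,y0,x1,y1=roi; h=cv2.cvtColor(im[y0:y1,x0:x1],cv2.COLOR_RGB2HSV); m=cv2.inRange(h,np.array(lo),np.array(hi))
    n,l,s,c=cv2.connectedComponentsWithStats(m); return [(s[i,4],c[i]+[x0,y0],(s[i,:4]+[x0,y0,0,0]).tolist()) for i in range(1,n) if s[i,4]>=minA],m
E
python3 - <<'E'
from h import *
S=np.load('pics/scene0.npz');T=np.load('pics/side0.npz')
c=S['im'][180:330,200:390]; a=cv2.resize(c,None,fx=4,fy=4,interpolation=cv2.INTER_CUBIC)[:600,:760]
save('crop0.png',a)
c=T['im'][205:300,280:370]; save('crop1.png',cv2.resize(c,None,fx=6,fy=6,interpolation=cv2.INTER_CUBIC))
for n,D,roi in (('scene',S,(200,180,390,330)),('side',T,(280,205,370,300))):
    for nm,lo,hi in (('red',(0,150,60),(8,255,255)),('blue',(100,120,50),(125,255,255)),('yel',(18,120,90),(32,255,255)),('green',(65,100,20),(90,255,255))):
        print(n,nm,[(int(A),np.round(c,1).tolist(),b) for A,c,b in blobs(D['im'],lo,hi,roi)[0]])
E
```

```text
scene red [(232, [322.0, 223.0], [314, 215, 18, 18]), (168, [339.7, 250.0], [331, 236, 18, 26])]
scene blue [(19, [362.9, 199.4], [361, 198, 5, 4]), (71, [367.6, 204.1], [361, 198, 12, 11]), (184, [354.0, 232.5], [347, 226, 15, 15]), (57, [284.6, 270.0], [279, 266, 13, 10]), (61, [289.3, 277.4], [283, 273, 14, 9])]
scene yel [(11, [302.2, 252.0], [301, 250, 4, 5]), (69, [310.5, 266.4], [304, 257, 15, 20])]
scene green [(567, [310.0, 231.1], [297, 211, 35, 42])]
side red [(46, [281.2, 219.6], [280, 210, 4, 18]), (177, [318.9, 224.3], [312, 218, 15, 14]), (75, [309.7, 275.6], [306, 270, 9, 11]), (55, [333.5, 274.1], [331, 270, 6, 10])]
side blue [(13, [311.2, 246.8], [310, 245, 3, 5]), (172, [322.2, 271.7], [315, 266, 15, 13])]
side yel [(27, [319.0, 236.5], [314, 234, 11, 5]), (19, [313.7, 261.0], [310, 260, 9, 3]), (14, [325.0, 260.5], [322, 260, 7, 2])]
side green [(659, [337.4, 248.8], [313, 236, 40, 35])]
```

View pics/crop0.png

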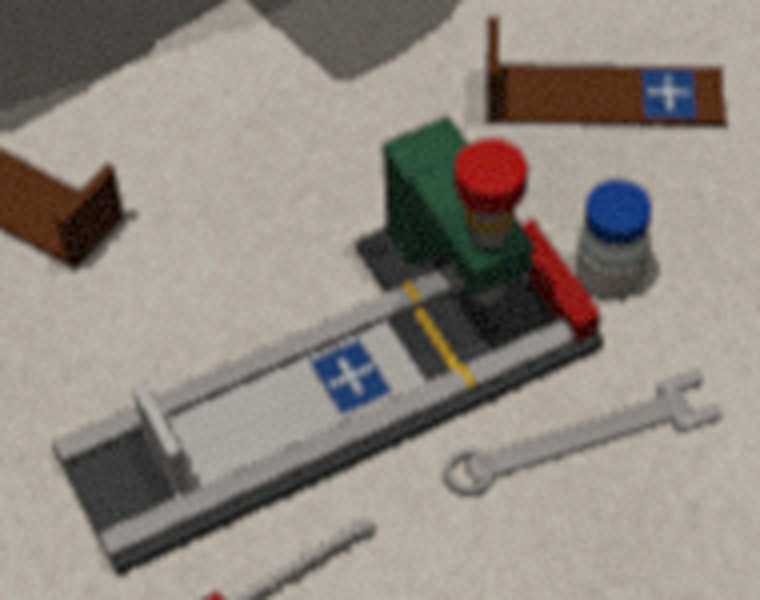

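The crop shows the aluminium bracket in the channel. Its cross is at crop (350,376), leading end at (390,322)–(428,380), flange top at (137,388)–(185,455), cap top at (491,162) and stop at (530,230)–(592,325). The brown ones lie outside the channel.

```bash
python3 - <<'E'
from h import *
Ps,Pt=P('scene'),P('side')
cr=lambda *p:[((x+.5)/4-.5+200,(y+.5)/4-.5+180) for x,y in p]
f=lambda a:np.round(np.array(a)*1000,1).tolist()
print('cap tri',f(tri([Ps,Pt],[(322,223),(318.9,224.3)])))
print('captop .172',f(plane(Ps,cr((491,162)),.172)))
print('mark',f(plane(Ps,cr((350,376)),.018)))
print('lead',f(plane(Ps,cr((390,322),(428,380)),.018)))
print('flange top front?',f(plane(Ps,cr((146,386),(188,452)),.067)))
print('rails back outer',f(plane(Ps,cr((58,447),(106,545)),.022)))
print('line',f(plane(Ps,cr((408,286),(470,382)),.022)), f(plane(Ps,[(310.5,266.4)],.012)))
print('stop top',f(plane(Ps,cr((530,224),(596,322)),.035)))
print('stop side tri', f(tri([Ps,Pt],[cr((530,224))[0],(338,270)])))
yb=blobs(np.load('pics/scene0.npz')['im'],(18,120,90),(32,255,255),(200,180,390,330))[1]
print('can',f(plane(Ps,[(354,230)],.075)))
S=np.load('pics/scene0.npz');d=S['d']
K=cams.get_calibration('scene');E=K['extrinsics'];Ki=K['intrinsics']
def back(u,v):
    z=d[v,u]; p=np.array([(u-Ki[0,2])/Ki[0,0]*z,-(v-Ki[1,2])/Ki[1,1]*z,-z]); return E[:3,:3].T@(p-E[:3,3])
for u,v in ((322,219),(287,274),(265,282),(310,266),(290,285)): print(u,v,f(back(u,v)))
E
```

```text
cap tri [481.4, 52.2, 159.6]
captop .172 [[481.6, 52.0]]
mark [[502.5, -44.3]]
lead [[470.3, -9.0], [519.7, 1.7]]
flange top front? [[505.1, -168.9], [556.9, -154.8]]
rails back outer [[502.9, -228.2], [577.3, -213.1]]
line [[449.2, 9.3], [531.2, 25.7]] [[494.9, 19.4]]
stop top [[433.4, 97.4], [519.5, 112.6]]
stop side tri [427.3, 95.5, 35.7]
can [[461.0, 145.3]]
322 219 [479.6, 51.7, 173.9]
287 274 [503.5, -44.9, 17.9]
265 282 [511.3, -103.4, 19.5]
310 266 [492.3, 18.9, 10.3]
290 285 [537.3, -46.4, 18.8]
```

Request:
move_arm:
  steps:
    - [0.3,[1.5,2.3,0],[0,0,-2]]
    - [0.3,[1.6,2.3,0],[0,0,-2]]
    - [0.3,[1.6,2.3,0],[0,0,-2]]
    - [0.3,[1.6,2.3,0],[0,0,-2]]
    - [0.3,[1.6,2.3,0],[0,0,-2]]
    - [0.3,[1.6,2.3,0],[0,0,-2]]
    - [0.3,[1.6,2.3,0],[0,0,-2.3]]
    - [0.3,[1.6,2.3,0],[0,0,0]]

```text
time: 0.9
eef_pos: [0.3861, -0.3563, 0.4044]
tcp_rot: [-0.0, 0.995, 0.097, -0.0]
force: [0.3, 0.5, -0.2]
grip_width: 0.0299
grasp_force: 0.0
```

Request:
move_arm:
  steps:
    - [0.3,[1.9,2.4,-1],[0,0,0]]
    - [0.3,[2,2.4,-1],[0,0,0]]
    - [0.3,[2,2.4,-1],[0,0,0]]
    - [0.3,[2,2.4,-1],[0,0,0]]
    - [0.3,[2,2.4,-1],[0,0,0]]
    - [0.3,[2,2.4,-1],[0,0,0]]
    - [0.3,[2,2.4,-1],[0,0,0]]
    - [0.3,[0,0,0],[0,0,0]]

```text
time: 1.7
eef_pos: [0.5258, -0.1867, 0.3328]
tcp_rot: [-0.001, 0.995, 0.1, -0.001]
force: [-0.7, -0.7, -0.3]
grip_width: 0.0299
grasp_force: 0.0
```

```bash
cat >> h.py <<'E'
from scipy.spatial.transform import Rotation as R
def Pw(s):
    T=np.eye(4); q=s['tcp_rot']; T[:3,:3]=R.from_quat([q[1],q[2],q[3],q[0]]).as_matrix(); T[:3,3]=s['eef_pos']
    c=cams.get_calibration('wrist'); W=T@c['tool_from_camera']; return c['intrinsics']@np.diag([1,-1,-1])@np.linalg.inv(W)[:3]
YS=np.array([-.1945,.981]);XS=np.array([.981,.1945]);O=np.array([.503,-.0559])
def st(p): p=np.atleast_2d(p)[:,:2]-O; return np.round(1000*np.c_[p@XS,p@YS],1).tolist()
E
python3 - <<'E'
from h import *
s=r.read_state(); im,d=cams.grab_frame('wrist'); save('w1.png',im); np.savez('pics/w1.npz',im=im,d=d,P=Pw(s))
R_=R.from_quat(np.roll(s['tcp_rot'],-1)).as_matrix()
print(s['time'],np.round(s['eef_pos'],4),np.round(R_[:,0],3),np.round(R_[:,2],3),s['grip_width'],st(s['eef_pos']),np.round(s['force'],2))
E
```

```text
1.7 [ 0.5258 -0.1867  0.3328] [ 0.98   0.199 -0.001] [-0.002  0.002 -1.   ] 0.029892000292917498 [[-3.0, -132.8]] [-0.67 -0.67 -0.31]
```

View pics/w1.png

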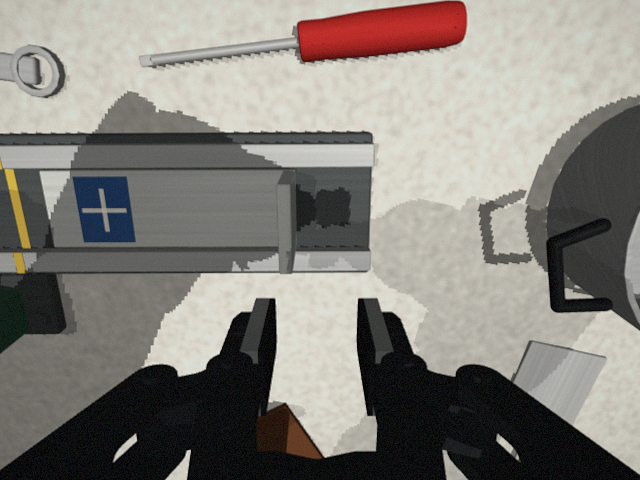

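The wrist view shows the cross at (104,211), the yellow line from (10,170) to (22,272), the flange at columns 278–297 and rows 170–272, and the rail ends at column 372. The fingers are 30 mm open.

```bash
python3 - <<'E'
from h import *
P1=np.load('pics/w1.npz')['P']; f=lambda uv,z:(np.round(1000*plane(P1,uv,z),1).tolist(),st(plane(P1,uv,z)))
print('mark',f([(104,211)],.018)); print('mark 2view',np.round(tri([P1,P('scene')],[(104,211),(287.2,273.6)]),4))
print('rail outer ends',f([(373,144),(371,271)],.022)); print('rail inner',f([(100,168),(280,168),(100,249),(250,249)],.022))
print('flangetop',f([(279,183),(291,183),(279,272),(293,272)],.067)); print('line',f([(10,170),(22,272)],.022))
print('flange 2view', np.round(tri([P1,P('scene')],[(285,272),(200+141/4,180+387/4)]),4))
d=np.load('pics/w1.npz')['d'];print(d[255,275:300].round(3))
E
```

```text
mark ([[499.0, -42.5]], [[-1.3, 13.9]])
mark 2view [ 0.4999 -0.0429  0.0162]
rail outer ends ([[579.4, -211.3], [493.7, -230.8]], [[44.7, -167.3], [-43.1, -169.8]])
rail inner ([[529.2, -40.3], [552.5, -155.5], [472.4, -42.9], [493.1, -144.8]], [[28.7, 10.2], [29.1, -107.3], [-27.5, 18.7], [-27.0, -85.3]])
flangetop ([[552.0, -158.8], [553.3, -165.3], [499.5, -167.9], [501.1, -176.1]], [[28.0, -110.5], [28.0, -117.1], [-25.2, -109.2], [-25.2, -117.5]])
line ([[516.2, 17.4], [444.0, 10.4]], [[27.2, 69.3], [-45.0, 76.5]])
flange 2view [ 0.4893 -0.1712  0.0415]
[0.3   0.298 0.299 0.298 0.251 0.251 0.251 0.25  0.252 0.251 0.251 0.25
 0.251 0.25  0.251 0.25  0.25  0.255 0.264 0.276 0.299 0.299 0.298 0.299
 0.299]
```

The two views agree (flange at stand y ≈ -113.5, mark at y ≈ 13). I'll straddle the flange.

Request:
move_arm:
  steps:
    - [0.3,[0,1,0],[0,0,0]]
    - [0.3,[0,1,-1],[0,0,0]]
    - [0.3,[0,0,-2.5],[0,0,0]]
    - [0.3,[0,0,-2.5],[0,0,0]]
    - [0.3,[0,0,-2.5],[0,0,0]]
    - [0.3,[0,0,-2.5],[0,0,0]]
    - [0.3,[0,0,-2],[0,0,0]]
    - [0.3,[0,0,0],[0,0,0]]

```text
time: 2.55
eef_pos: [0.5224, -0.1688, 0.2019]
tcp_rot: [-0.001, 0.995, 0.098, -0.002]
force: [-0.7, 0.9, -0.3]
grip_width: 0.0299
grasp_force: 0.0
```

```bash
python3 - <<'E'
from h import *
s=r.read_state(); im,d=cams.grab_frame('wrist'); save('w2.png',im); print(np.round(s['eef_pos'],4),st(s['eef_pos']),np.round(s['force'],2))
E
```

```text
[ 0.5224 -0.1688  0.2019] [[-2.9, -114.6]] [-0.71  0.88 -0.31]
```

View pics/w2.png

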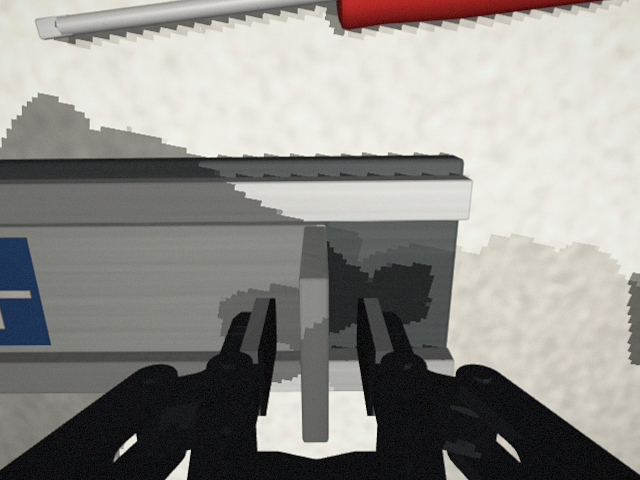

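The flange (columns 302–328) sits between the two pads with clearance on both sides. Next I push along the channel.

Request:
move_arm:
  steps:
    - [0.3,[0.1,1.1,0],[0,0,0]]
    - [0.3,[-0.2,1.1,0],[0,0,0]]
    - [0.3,[-0.2,1.1,0],[0,0,0]]
    - [0.3,[-0.2,1.1,0],[0,0,0]]
    - [0.3,[-0.2,1.1,0],[0,0,0]]
    - [0.3,[-0.2,1.1,0],[0,0,0]]
    - [0.3,[-0.2,1.1,0],[0,0,0]]
    - [0.3,[-0.2,1.1,0],[0,0,0]]

```text
time: 3.4
eef_pos: [0.5124, -0.0809, 0.2061]
tcp_rot: [0.002, 0.995, 0.098, 0.001]
force: [0.5, -6.0, 2.9]
grip_width: 0.0299
grasp_force: 3.2
```

```bash
cat > m.py <<'E'
from h import *
s=r.read_state(); im,d=cams.grab_frame('wrist'); p=Pw(s)
bl=[b for b in blobs(im,(100,120,40),(125,255,255),(0,150,640,420),150)[0]]
print(s['time'],np.round(s['eef_pos'],4),st(s['eef_pos']),np.round(s['force'],2),s['grip_width'])
for A,c,b in bl: print(A,c.round(1),b,st(plane(p,[c],.018)))
save('w%d.png'%int(s['time']*100),im)
E
python3 m.py
```

```text
3.4 [ 0.5124 -0.0809  0.2061] [[4.3, -26.4]] [ 0.51 -5.98  2.86] 0.029887868313982918
6576 [ 38.5 306.3] [0, 253, 85, 103] [[0.8, 86.7]]
```

Request:
move_arm:
  steps:
    - [0.3,[-0.3,0.5,-0.1],[0,0,0]]
    - [0.3,[-0.2,0.5,0],[0,0,0]]
    - [0.3,[-0.2,0.4,0],[0,0,0]]
    - [0.3,[-0.1,0.3,0],[0,0,0]]
    - [0.3,[-0.1,0.2,0],[0,0,0]]
    - [0.3,[0,0.1,0],[0,0,0]]
    - [0.3,[0,0.1,0],[0,0,0]]
    - [0.3,[0,0,0],[0,0,0]]

```text
time: 4.25
eef_pos: [0.5038, -0.0608, 0.2051]
tcp_rot: [0.002, 0.995, 0.098, 0.002]
force: [2.8, -7.2, 4.7]
grip_width: 0.0298
grasp_force: 3.3
```

```bash
python3 m.py
```

```text
4.25 [ 0.5038 -0.0608  0.2051] [[-0.1, -4.9]] [ 2.76 -7.17  4.73] 0.02981409589285399
5813 [ 40.7 299.4] [0, 248, 82, 104] [[0.0, 105.9]]
```

Request:
move_arm:
  steps:
    - [0.3,[0,0.1,0],[0,0,0]]
    - [0.3,[0,0.1,0],[0,0,0]]
    - [0.3,[0,0.1,0],[0,0,0]]
    - [0.3,[-0.1,0.1,0],[0,0,0]]
    - [0.3,[0,0.1,0],[0,0,0]]
    - [0.3,[0,0.1,0],[0,0,0]]
    - [0.3,[0,0,0],[0,0,0]]
    - [0.3,[0,0,0],[0,0,0]]

```text
time: 5.1
eef_pos: [0.5046, -0.0575, 0.2059]
tcp_rot: [0.006, 0.995, 0.097, 0.003]
force: [6.3, -21.5, 3.2]
grip_width: 0.0299
grasp_force: 10.9
```

```bash
python3 m.py
```

```text
5.1 [ 0.5046 -0.0575  0.2059] [[1.3, -1.9]] [  6.3  -21.48   3.22] 0.029885486260477708
5612 [ 41.7 303. ] [0, 252, 83, 105] [[0.6, 106.8]]
```

Request:
move_arm:
  steps:
    - [0.3,[0.1,-0.5,0],[0,0,0]]
    - [0.3,[0.1,-0.5,0],[0,0,0]]
    - [0.3,[0.1,-0.3,0],[0,0,0]]
    - [0.3,[0,0,0],[0,0,0]]
    - [0.3,[0,0,2.5],[0,0,0]]
    - [0.3,[0,0,3],[0,0,0]]
    - [0.3,[0,0,3],[0,0,0]]
    - [0.3,[0,0,3],[0,0,0]]

```text
time: 5.95
eef_pos: [0.5042, -0.0668, 0.3196]
tcp_rot: [-0.0, 0.995, 0.098, -0.0]
force: [0.1, -1.0, -0.5]
grip_width: 0.0299
grasp_force: 0.0
```

```bash
python3 m.py; ls pics
```

```text
5.95 [ 0.5042 -0.0668  0.3196] [[-0.9, -10.9]] [ 0.11 -1.02 -0.53] 0.029939435595580523
2323 [133.4 214.3] [99, 186, 62, 68] [[2.8, 109.6]]
crop0.png
crop1.png
scene0.npz
scene0.png
side0.npz
side0.png
w1.npz
w1.png
w2.png
w340.png
w425.png
w509.png
w595.png
```

View pics/w595.png

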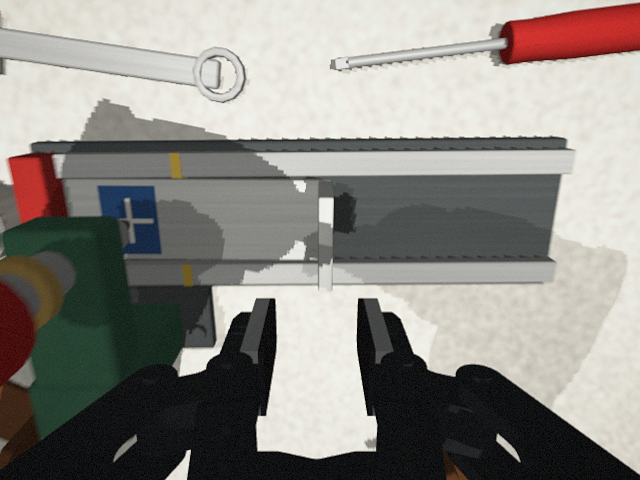

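The bracket is home: its end meets the red stop (column 65) and the cross is at y ≈ 110. Now I go above the cap with the fingers shut.

Request:
move_arm:
  steps:
    - [0.3,[0,0,4],[0,0,0]]
    - [1,[0,0,4],[0,0,0]]
    - [1,[-0.4,2,0],[0,0,0]]
    - [1,[-0.4,2,0],[0,0,0]]
    - [1,[-0.4,2,0],[0,0,0]]
    - [1,[-0.4,2,0],[0,0,0]]
    - [1,[-0.4,2,0],[0,0,0]]
    - [1,[-0.3,1.9,0],[0,0,0]]

```text
time: 6.8
eef_pos: [0.481, 0.0529, 0.3983]
tcp_rot: [-0.0, 0.995, 0.098, -0.0]
force: [-0.3, 0.6, -0.1]
grip_width: 0.0003
grasp_force: 0.0
```

```bash
python3 - <<'E'
from h import *
s=r.read_state(); im,d=cams.grab_frame('wrist'); p=Pw(s); save('w3.png',im)
print(s['time'],np.round(s['eef_pos'],4),st(s['eef_pos']),s['grip_width'])
for A,c,b in blobs(im,(0,150,60),(8,255,255),(0,0,640,480),300)[0]: print(A,c.round(1),b,np.round(1000*plane(p,[c],.172),1))
E
```

```text
6.8 [0.481  0.0529 0.3983] [[-0.4, 111.0]] 0.0002727601199738215
591 [629.1  55.1] [613, 39, 27, 33] [[598.  -57.1]]
2592 [253.7 196.6] [239, 142, 30, 110] [[507.1  88.8]]
5301 [314.9 255.1] [271, 211, 87, 87] [[484.2  55.3]]
```

View pics/w3.png

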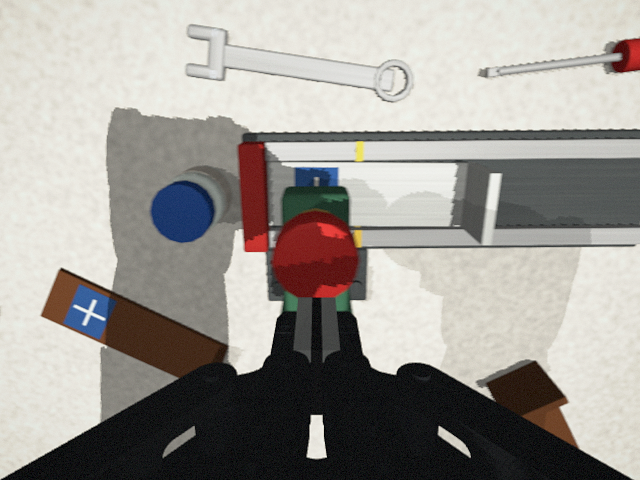

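The cap (315,255) lies under the shut fingertips, within 3 mm of the first estimate. Now I descend to just above it.

Request:
move_arm:
  steps:
    - [1,[0.2,0.1,-1],[0,0,0]]
    - [1,[0,0,-1],[0,0,0]]
    - [1,[0,0,-1],[0,0,0]]
    - [1,[0,0,-1],[0,0,0]]
    - [1,[0,0,-0.6],[0,0,0]]
    - [1,[0,0,-0.3],[0,0,0]]
    - [1,[0,0,0],[0,0,0]]
    - [1,[0,0,0],[0,0,0]]

```text
time: 7.65
eef_pos: [0.4839, 0.0526, 0.35]
tcp_rot: [-0.0, 0.995, 0.098, 0.0]
force: [0.2, -0.3, 0.1]
grip_width: 0.0003
grasp_force: 0.0
```

Request:
move_arm:
  steps:
    - [1,[0,0,-0.2],[0,0,0]]
    - [1,[0,0,-0.2],[0,0,0]]
    - [1,[0,0,-0.2],[0,0,0]]
    - [1,[0,0,-0.2],[0,0,0]]
    - [1,[0,0,-0.2],[0,0,0]]
    - [1,[0,0,-0.1],[0,0,0]]
    - [1,[0,0,0],[0,0,0]]
    - [1,[0,0,0],[0,0,0]]

```text
time: 8.45
eef_pos: [0.4838, 0.0527, 0.3392]
tcp_rot: [-0.0, 0.995, 0.098, 0.0]
force: [-1.6, -0.5, 7.2]
grip_width: -0.0003
grasp_force: 3.0
```

Request:
move_arm:
  steps:
    - [1,[0,0,-0.2],[0,0,0]]
    - [1,[0,0,-0.1],[0,0,0]]
    - [1,[0,0,-0.1],[0,0,0]]
    - [1,[0,0,-0.1],[0,0,0]]
    - [1,[0,0,0],[0,0,0]]
    - [1,[0,0,0],[0,0,0]]
    - [1,[0,0,0],[0,0,0]]
    - [1,[0,0,0],[0,0,0]]

```text
time: 9.25
eef_pos: [0.4838, 0.0527, 0.3352]
tcp_rot: [-0.0, 0.995, 0.098, 0.001]
force: [-4.4, -1.0, 14.3]
grip_width: 0.0002
grasp_force: 7.4
```

Request:
move_arm:
  steps:
    - [1,[0,0,-0.1],[0,0,0]]
    - [1,[0,0,-0.1],[0,0,0]]
    - [1,[0,0,-0.1],[0,0,0]]
    - [1,[0,0,-0.1],[0,0,0]]
    - [1,[0,0,-0.1],[0,0,0]]
    - [1,[0,0,0],[0,0,0]]
    - [1,[0,0,0],[0,0,0]]
    - [1,[0,0,0],[0,0,0]]

```text
time: 10.05
eef_pos: [0.4838, 0.0527, 0.3296]
tcp_rot: [-0.0, 0.995, 0.098, 0.001]
force: [-2.1, 0.0, 10.3]
grip_width: 0.0001
grasp_force: 4.9
```

Request:
move_arm:
  steps:
    - [1,[0,0,-0.1],[0,0,0]]
    - [1,[0,0,-0.1],[0,0,0]]
    - [1,[0,0,0],[0,0,0]]
    - [1,[0,0,0],[0,0,0]]
    - [1,[0,0,0],[0,0,0]]
    - [1,[0,0,0],[0,0,0]]
    - [1,[0,0,0],[0,0,0]]
    - [1,[0,0,0],[0,0,0]]

```text
time: 10.85
eef_pos: [0.4839, 0.0527, 0.3275]
tcp_rot: [0.0, 0.995, 0.098, 0.001]
force: [-2.4, 0.0, 9.1]
grip_width: -0.0002
grasp_force: 4.4
```

Request:
move_arm:
  steps:
    - [1,[0,0,-0.1],[0,0,0]]
    - [1,[0,0,-0.1],[0,0,0]]
    - [1,[0,0,0],[0,0,0]]
    - [1,[0,0,0],[0,0,0]]
    - [1,[0,0,0],[0,0,0]]
    - [1,[0,0,0],[0,0,0]]
    - [1,[0,0,0],[0,0,0]]
    - [1,[0,0,0],[0,0,0]]

```text
time: 11.65
eef_pos: [0.4838, 0.0527, 0.3273]
tcp_rot: [-0.0, 0.995, 0.098, 0.001]
force: [-6.7, -0.8, 23.5]
grip_width: 0.0002
grasp_force: 12.2
```

The force peaked, collapsed to about 9 N, then met the firm stop at about 18 mm. That is the snap. Next I rise and check.

Request:
move_arm:
  steps:
    - [1,[0,0,0.3],[0,0,0]]
    - [1,[0,0,0.5],[0,0,0]]
    - [1,[0,0,0.7],[0,0,0]]
    - [1,[0,0,1],[0,0,0]]
    - [1,[0,0,1.5],[0,0,0]]
    - [1,[0,0,2],[0,0,0]]
    - [1,[0,0,1],[0,0,0]]
    - [1,[0,0,0.2],[0,0,0]]

```text
time: 12.45
eef_pos: [0.4841, 0.0527, 0.3977]
tcp_rot: [-0.0, 0.995, 0.098, 0.001]
force: [0.6, -1.0, -0.0]
grip_width: 0.0
grasp_force: 0.0
```

```bash
python3 - <<'E'
from h import *
s=r.read_state(); im,d=cams.grab_frame('wrist'); p=Pw(s); print(np.round(s['eef_pos'],4))
for A,c,b in blobs(im,(0,150,60),(8,255,255),(0,0,640,480),300)[0]: print('wrist',A,c.round(1),b)
for n,D,roi in (('side',None,(280,205,370,300)),('scene',None,(200,180,390,330))):
    im,d=cams.grab_frame(n); save(n+'2.png',im)
    for A,c,b in blobs(im,(0,150,60),(8,255,255),roi)[0]: print(n,A,c.round(1),b)
E
```

```text
[0.4841 0.0527 0.3977]
wrist 659 [627.9  60.6] [610, 44, 30, 34]
wrist 2687 [253.5 201.4] [238, 147, 31, 110]
wrist 5171 [314.9 260.4] [272, 218, 87, 86]
side 46 [281.2 219.6] [280, 210, 4, 18]
side 170 [318.8 224.4] [312, 218, 15, 14]
side 56 [333.6 274.2] [331, 270, 6, 10]
side 75 [309.6 275.7] [306, 271, 9, 10]
scene 191 [322.3 223.6] [314, 215, 18, 18]
scene 136 [339.6 249.6] [331, 236, 19, 26]
```

The cap is back at its original height in the side view (224.4 against 224.3). Now back to the flange.

Request:
move_arm:
  steps:
    - [1,[0.4,-2,0],[0,0,0]]
    - [1,[0.4,-2,0],[0,0,0]]
    - [1,[0.4,-2,0],[0,0,0]]
    - [0.3,[0.4,-2,0],[0,0,0]]
    - [0.3,[0.3,-2,0],[0,0,0]]
    - [0.3,[0.3,-2.4,0],[0,0,0]]
    - [0.3,[0,0,-2.5],[0,0,0]]
    - [0.3,[0,0,-3.5],[0,0,0]]

```text
time: 13.4
eef_pos: [0.5064, -0.0723, 0.3366]
tcp_rot: [0.0, 0.995, 0.097, 0.001]
force: [0.5, 0.3, -0.2]
grip_width: 0.0297
grasp_force: 0.0
```

```bash
python3 m.py; mv pics/w13*.png pics/wf.png 2>/dev/null; ls pics | tail -3
```

```text
13.4 [ 0.5064 -0.0723  0.3366] [[0.2, -16.7]] [ 0.53  0.3  -0.19] 0.02971403697603702
2025 [136.9 210.1] [104, 184, 58, 63] [[3.7, 107.9]]
w509.png
w595.png
wf.png
```

Request:
move_arm:
  steps:
    - [0.3,[0,0,-2.5],[0,0,0]]
    - [0.3,[0,0,-2.5],[0,0,0]]
    - [0.3,[0,0,-2.5],[0,0,0]]
    - [0.3,[0,0,-2.5],[0,0,0]]
    - [0.3,[0,0,-2],[0,0,0]]
    - [0.3,[0,0,-1.2],[0,0,0]]
    - [0.3,[0,0,0],[0,0,0]]
    - [0.3,[0,0,0],[0,0,0]]

```text
time: 14.25
eef_pos: [0.5059, -0.0713, 0.2051]
tcp_rot: [-0.0, 0.995, 0.098, -0.0]
force: [0.5, -0.5, 0.4]
grip_width: 0.0299
grasp_force: 0.0
```

```bash
python3 m.py; ls -t pics | head -1
```

```text
14.25 [ 0.5059 -0.0713  0.2051] [[-0.2, -15.7]] [ 0.46 -0.49  0.37] 0.02985707594787309
4099 [ 24.6 300.6] [0, 246, 57, 104] [[-1.4, 102.7]]
w1425.png
```

Request:
move_arm:
  steps:
    - [0.3,[0.2,-1,0],[0,0,0]]
    - [0.3,[0.2,-1,0],[0,0,0]]
    - [0.3,[0.2,-1,0],[0,0,0]]
    - [0.3,[0.2,-1,0],[0,0,0]]
    - [0.3,[0.2,-1,0],[0,0,0]]
    - [0.3,[0.2,-1,0],[0,0,0]]
    - [0.3,[0.2,-1,0],[0,0,0]]
    - [0.3,[0.2,-1,0],[0,0,0]]

```text
time: 15.1
eef_pos: [0.522, -0.1516, 0.2055]
tcp_rot: [-0.002, 0.995, 0.098, 0.001]
force: [-0.6, 8.5, 4.9]
grip_width: 0.0295
grasp_force: 3.8
```

```bash
python3 m.py
```

```text
15.1 [ 0.522  -0.1516  0.2055] [[0.0, -97.6]] [-0.59  8.54  4.94] 0.029515316929513414
1893 [ 10.7 310.9] [0, 248, 31, 104] [[-5.8, 28.6]]
```

Request:
move_arm:
  steps:
    - [0.3,[0.1,-0.6,0],[0,0,0]]
    - [0.3,[0.1,-0.6,0],[0,0,0]]
    - [0.3,[0.1,-0.5,0],[0,0,0]]
    - [0.3,[0.1,-0.4,0],[0,0,0]]
    - [0.3,[0,-0.2,0],[0,0,0]]
    - [0.3,[0,0,0],[0,0,0]]
    - [0.3,[-0.1,0.5,0],[0,0,0]]
    - [0.3,[-0.1,0.5,0],[0,0,0]]

```text
time: 15.95
eef_pos: [0.5237, -0.1647, 0.205]
tcp_rot: [0.001, 0.995, 0.098, 0.0]
force: [-0.5, -0.3, -0.5]
grip_width: 0.0297
grasp_force: 0.0
```

Request:
move_arm:
  steps:
    - [0.3,[0,0.1,0],[0,0,0]]
    - [0.3,[0,0,0],[0,0,0]]
    - [0.3,[0,0,2.5],[0,0,0]]
    - [0.3,[0,0,3],[0,0,0]]
    - [0.3,[0,0,3],[0,0,0]]
    - [0.3,[0,0,3],[0,0,0]]
    - [0.3,[0,0,3],[0,0,0]]
    - [0.3,[0,0,0],[0,0,0]]

```text
time: 16.75
eef_pos: [0.5252, -0.164, 0.3541]
tcp_rot: [0.002, 0.995, 0.098, 0.003]
force: [0.9, 0.2, 0.5]
grip_width: 0.0299
grasp_force: 0.0
```

```bash
python3 m.py; ls -t pics | head -1; python3 -c "
from h import *
im,d=cams.grab_frame('scene'); save('end.png',cv2.resize(im[180:330,200:390],None,fx=4,fy=4,interpolation=cv2.INTER_CUBIC))"
```

```text
16.75 [ 0.5252 -0.164   0.3541] [[0.8, -110.4]] [0.91 0.21 0.45] 0.029879897959026704
2496 [140.6 209.6] [113, 180, 55, 61] [[1.4, 17.8]]
w1675.png
```

View pics/end.png

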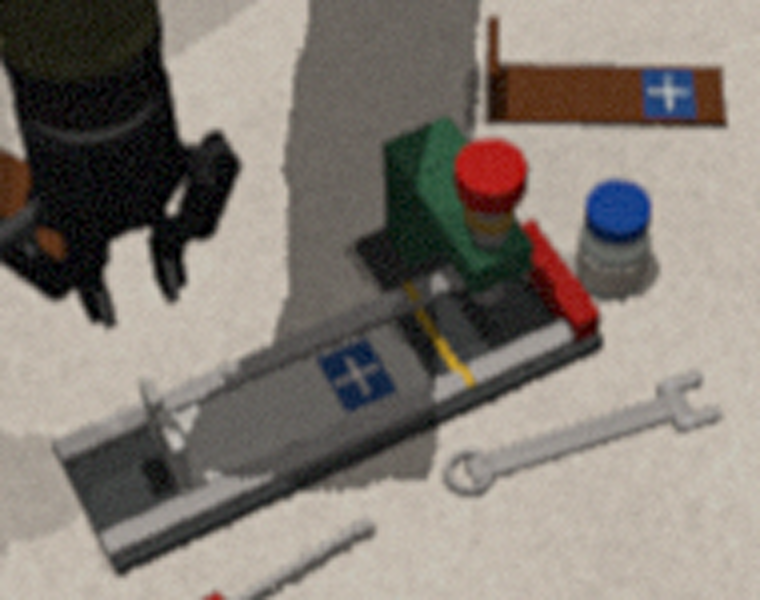

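The bracket lies flat in the channel with its leading end about 17 mm behind the yellow line. The cap is up, and the wrench, can and brown bracket in view are unmoved.

```bash
python3 -c "
from plant import r
print(r.sign_off())"
```

```text
the job is handed in; nothing more can be done
None
```

The bracket was pushed home, the punch snapped and rose fully, and the bracket was slid back about 17 mm behind the yellow line, lying in the channel; the job is handed in at about 17 s.

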